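# Lock the nail kit case with its detachable shackle

## Robot

A 6-joint arm with a two-finger parallel gripper is mounted at the origin on the work surface. World frame = base frame: x ahead of the robot, y to its left, z up, the work surface at z = 0. Lengths are in m, angles in degrees, forces in N, time in s.
With the tool pointing down it reaches from about 0.375 to 0.975 m from the base axis. Payload 3.8 kg.
Tool frame: the origin (TCP) lies at the very end of the fingers, on their centre line; the grasp point (between the pads) lies 19 mm behind it (bot.grip_depth is the distance from the TCP to the grasp point, in m); z points along the fingers, y is the line along which they close (so a half turn about z gives the same grasp; the last joint's range is limited). The gripper opens to 88 mm and grips with 3 to 60 N. Pads are 18 mm wide; open, the fingers measure 123 mm over their backs; the gripper's body (75 mm by 187 mm) begins 45 mm behind the grasp point.
Start: joints at [69.563, 15.12, 91.902, -0, 72.978, -2.114], TCP at [0.212, 0.641, 0.239] pointing down, gripper open.
Joint ranges: [-150.88, 150.88], [-54.13, 125.18], [17.81, 147.31], [-75.09, 255.09], [0, 152.58], [-146.25, 146.25]. Speed limits (degrees/s): [147.25, 147.25, 180, 180, 180, 180].

## Interface

Orientations are given as a 3x3 rotation matrix whose columns are the frame's x, y, z axes.
In Python, from bench import monitor, imaging, bot gives the robot as it stands.
- The arm moves only by the tool send_rows, never from a script. Its arguments are lists of equal length, an entry for each row: "claw": the opening in per cent of the stroke, from 0 (shut) to 100 (fully open); "delta_pos": the shift along the world's x, y, z in m, a list of three; "angular": the turn, a rotation vector about the world's x, y, z in rad, a list of three. A call has 1 to 20 rows; each row is the pose to reach, as a shift and turn from the pose commanded when the call began; what a row does not reach only later rows make up. A row lasts 1/8 s, in which the tool goes at most 62.5 mm and 10.7 degrees, less where a joint would pass 70% of its speed; a pose out of reach is approached as far as the arm can. A call with a gripper value outside its range is refused whole. The fingers move at their own pace and stop on an object; "force" is the grip in N (left out, the last holds). Time passes only in rows, so rows that repeat a pose let the fingers close. It gives the time, the measured TCP pose, the force, the opening and the grip force at its end, in the units of the state.
- monitor.read_state(): the state, without advancing time (a new reading comes with each control period).
- imaging.camera(name): name is "scene" or "top"; returns the picture (420x560x3 uint8, blue, green, red); there is no depth.
- imaging.camera_info(name): a dict with "fx", "fy", "cx", "cy" (pixels), "rvec" (rotation vector, rad) and "tvec" (3), from world to camera coordinates, as OpenCV has them. Camera axes: x right, y down, z forward; pixel columns grow to the right and rows downward; lengths in m; the calibration is good to about 2 mm. A picture is of the moment at which its call begins. camera_info takes no time and is no camera call.
- bot.sign_off(): hands the job in; it is judged then, once.
The state is a dict: "time": time; "q": joint angles; "joint_vel": joint speeds; "tau": joint torques, N m; "ee_pos": TCP position; "orientation": TCP orientation; "contact_force": force on the tool from outside, world axes, zero at the start; "torque": the same for the moment, N m; "grip_width": finger opening in m; "grasp_force": force on a finger pad.
Only numpy, scipy, OpenCV 4.12 (cv2) and the standard library are available. Lean on these libraries where they do the work, as an engineer would, in place of code of your own. Each camera call takes 0.05 s, during which the arm holds its last target. There are 200 camera calls.

## Task

Close the lid of the aluminium nail kit case, take the loose steel shackle off the rim of the white basket, and lock the case with it: one leg down through the two hasp eyes, both legs into the lock body on the front of the case, then press the shackle down until the hidden pawls click and it stays down by itself. How deep it clicks cannot be seen, so press slowly and by feel, stop when it clicks or comes to its stop, and never ram it: 10 N is enough and more than about 15 N is too hard. Leave the other things where they are.

Things in the scene. Friction and masses are not known exactly. Their poses are not given: they have to be found in the camera images.
- kit_case: Fixed aluminium kit case, lower shell 180 (x) x 280 (y) x 90 mm high; with the lid shut it is 120 mm high. Origin: centre of its underside on the table. Its front (with the lock) faces its own -x; z is up. The front face is at x = -90 mm.
- case_lid (a joint): Lid hinge angle in rad: 0 = shut on a solid stop, grows as the lid opens (starts 0.45 to 0.85). The stiff hinge holds the lid where it is left; 2 to 5 N down near its front edge closes it.
- lid_hinge (a point): Point on the lid's hinge axis at the middle of the case's rear top edge (case frame x = 90, y = 0, z = 90 mm). The hinge axis is the case's y. The point's axes turn with the lid: -x runs forward along the lid, z out of its top.
- lid_front (a point): Point on the lid's flat outer top, 25 mm behind its front edge, in the middle: in the lid's frame 155 mm in front of the hinge axis and 30 mm above it. A good place to push. Further back, 80 to 100 mm in front of the hinge, a folded black handle 110 mm long stands 11 mm above the top.
- lock: Brass padlock body, 28 (x) x 56 (y) x 64 mm (z), fixed in a steel cradle on the front of the case. Origin: centre of its underside, 18.5 mm above the table, 32 mm in front of the case's face; axes parallel to the case's. Inside, unseen: spring pawls between the bores, push-out springs and hard stops.
- lock_mouth (a point): Centre of the lock body's flat top (z = 64 mm in the lock's frame), midway between two round vertical bores, 9.2 mm across and 56 mm deep, at y = -15 and y = +15 mm. The pawls sit at a hidden depth that differs from lock to lock: they click when the tips are 30 to 46 mm below this top.
- hasp_eye (a point): Centre of the 12 mm eye in the fixed lower hasp tab, 3.5 mm above the lock's top, over the bore at y = +15 mm. The tabs are 3 mm thick and 23 mm wide (y) and reach from the case's face to 10 mm past the eye's centre. The lid's like tab lies 4 mm above when the lid is shut (its top 9 mm above the lock's top), its eye straight over this one.
- shackle: Loose U-shaped shackle of 8 mm steel bar, about 75 g, 38 mm wide over its legs (y), 82 mm high (z), the same both ways round. Origin: midway between the leg tips; legs along z at y = -15 and +15 mm, straight up to z = 70 mm, tips tapered over 6 mm. Bridge: z = 74 to 82 mm. At the start it hangs by the bridge on the basket's near rim, a leg on each side of the wall.
- shackle_top (a point): Middle of the top of the shackle's bridge, 82 mm above the tips. Unpressed it rests on push-out springs about 62 mm above the lock's flat top. Pressing it past the pawls takes up to about 10 N; it clicks and the push eases to 3 to 5 N; about 2 mm lower it meets a hard stop. Clicked, it stays 34 to 52 mm above the lock's top; not clicked, it springs back up when let go.
- basket: Fixed white perforated plastic basket, 170 (x) x 240 (y) x 90 mm high, walls 6 mm, floor 5 mm. Origin: centre of its underside. The shackle hangs on its wall at its own -x side, somewhere along it; inside, the 60 mm next to that wall are clear, and bottles up to 120 mm high stand behind.
- polish_a: Loose black polish bottle, 34 mm across, 72 mm high, on the table. Origin: centre of its underside. Leave alone.
- polish_b: Loose amber polish bottle, 34 mm across, 72 mm high, in the basket. Origin: centre of its underside. Leave alone.
- lotion: Loose white bottle, 44 mm across, 120 mm high, in the basket. Origin: centre of its underside. Leave alone.
- tub: Loose clear tub, 48 mm across, 55 mm high, in the basket. Origin: centre of its underside. Leave alone.
- cream_jar: Loose white cream jar, 52 mm across, 35 mm high, in front of the case, about 105 mm to the right of the lock. Origin: centre of its underside. Leave alone.
- nail_file_a: Loose grey nail file lying flat, 170 x 20 x 5 mm, long axis x. Origin: centre of its underside. Leave alone.
- nail_file_b: Loose brown nail file lying flat, 170 x 20 x 5 mm, long axis x. Origin: centre of its underside. Leave alone.
- buffer: Loose white buffer block lying flat, 90 x 25 x 25 mm. Origin: centre of its underside. Leave alone.

How it is judged:
By the outcome, as a careful person would: the job done as asked, in the order asked, and still so for the second after the job is handed in, with the robot touching nothing.
It also fails if it takes over 72 s, if anything falls off the work surface, if the arm or the gripper's body presses on something with over 40 N, if the wrist force passes 120 N, or if a joint passes its speed limit or range.

## Working session

There is one attempt and no reset: what is moved stays moved. The work goes in short steps, Python scripts to look and compute and a tool call to move; the robot and the scene stay as the last step left them, time stands still between calls to the robot, and variables do not carry over. Pictures are saved under pics/ and viewed, at most 10 in all, crops included, and the job is handed in when it is done.

Besides the shell and the picture viewer there is one more tool, called after "Call:" in YAML: its name, and indented under it one key for each argument. send_rows: Moves the arm, as the interface text tells. Its arguments: {"type":"object","properties":{"claw":{"type":"array","items":{"type":"number"}},"delta_pos":{"type":"array","items":{"type":"array","items":{"type":"number"}}},"angular":{"type":"array","items":{"type":"array","items":{"type":"number"}}},"force":{"type":"number"}},"required":["claw","delta_pos","angular"]}

```bash
mkdir -p pics; cat > h.py <<'E'
import numpy as np, cv2
from bench import monitor, imaging, bot
def cam(n):
    i=imaging.camera_info(n); K=np.array([[i['fx'],0,i['cx']],[0,i['fy'],i['cy']],[0,0,1.]])
    return K,np.array(i['rvec'],float).reshape(3,1),np.array(i['tvec'],float).reshape(3,1)
def proj(n,P):
    K,r,t=cam(n); return cv2.projectPoints(np.array(P,float).reshape(-1,3),r,t,K,None)[0].reshape(-1,2)
def ray(n,uv,z):
    K,r,t=cam(n); R=cv2.Rodrigues(r)[0]; c=(-R.T@t).ravel()
    d=R.T@np.linalg.inv(K)@np.array([uv[0],uv[1],1.]); return c+d*(z-c[2])/d[2]
E
python3 - <<'E'
from h import *
for n in('scene','top'):
    im=imaging.camera(n); cv2.imwrite(f'pics/{n}0.png',cv2.resize(im,(800,600),interpolation=cv2.INTER_CUBIC)); cv2.imwrite(f'{n}0raw.png',im)
    K,r,t=cam(n); R=cv2.Rodrigues(r)[0]; print(n,K[0,0],(-R.T@t).ravel(),R[2])
s=monitor.read_state(); print(s['ee_pos'],s['orientation'],s['time'],s['contact_force'],s['grip_width'])
E
```

```text
scene 446.55697325683303 [ 0.44752217 -0.65308496  0.81950592] [ 0.12324304  0.7088651  -0.69449364]
top 497.0327516228854 [0.39981991 0.06691017 1.32600324] [ 0.11457419  0.00605313 -0.99339625]
[0.21197505 0.64017544 0.23752831] [[-9.49315843e-01  3.14323022e-01 -6.84903253e-04]
 [ 3.14323763e-01  9.49313957e-01 -1.89269777e-03]
 [ 5.52697353e-05 -2.01204935e-03 -9.99997974e-01]] 0.1 [-0.36435913  0.45090513  0.77624723] 0.08832319400343056
```

View pics/scene0.png

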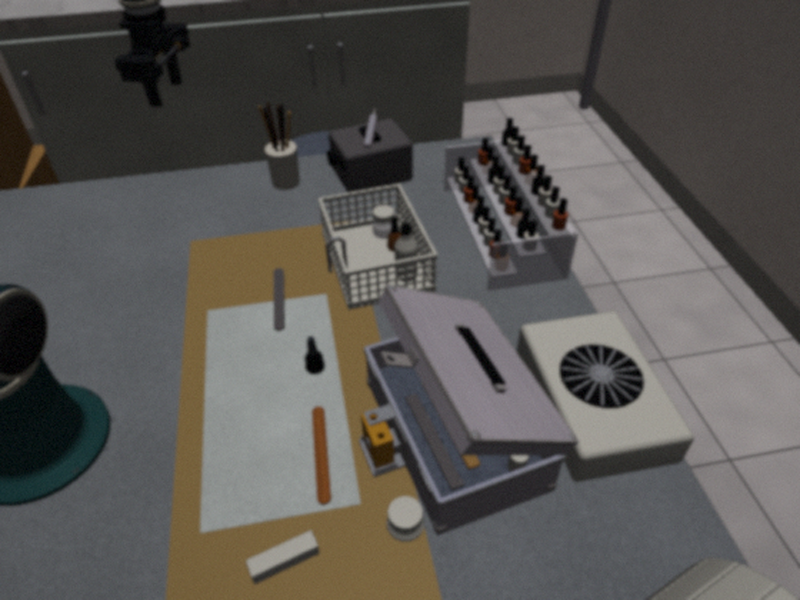

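View pics/top0.png

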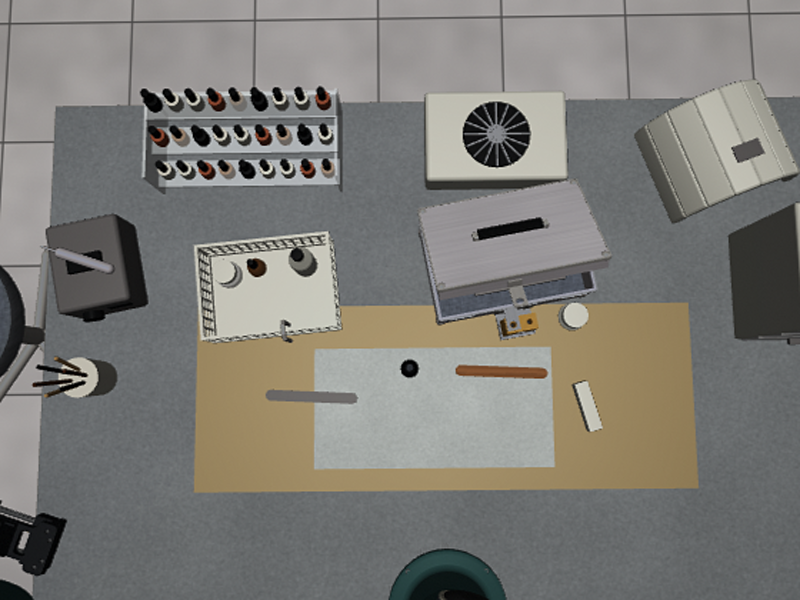

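Scene view: the case has its lid ajar, with the lock at about (380,440), and the shackle is on the basket's near rim at about (338,252). Top view: lock at about (515,322), shackle at about (285,330). I'll enlarge these areas.

```bash
python3 - <<'E'
from h import *
def mos(specs,out):
    ts=[]
    for n,x,y,w,h in specs:
        im=cv2.imread(f'{n}0raw.png')[y:y+h,x:x+w]; im=cv2.resize(im,(400,300),interpolation=cv2.INTER_CUBIC)
        for k in range(0,w,10): cv2.putText(im,str(x+k),(int(k*400/w),8),0,.3,(0,255,0)); cv2.line(im,(int(k*400/w),10),(int(k*400/w),14),(0,255,0))
        for k in range(0,h,10): cv2.putText(im,str(y+k),(0,int(k*300/h)+4),0,.3,(0,255,0)); cv2.line(im,(20,int(k*300/h)),(25,int(k*300/h)),(0,255,0))
        ts.append(im)
    cv2.imwrite(out,np.vstack([np.hstack(ts[:2]),np.hstack(ts[2:])]))
mos([('top',330,190,80,60),('top',170,200,80,60),('scene',230,270,80,60),('scene',210,150,80,60)],'pics/m1.png')
mos([('top',290,110,160,120),('top',130,150,120,90),('scene',240,190,200,150),('scene',215,120,120,90)],'pics/m2.png')
E
```

```text
(no output)
```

View pics/m1.png

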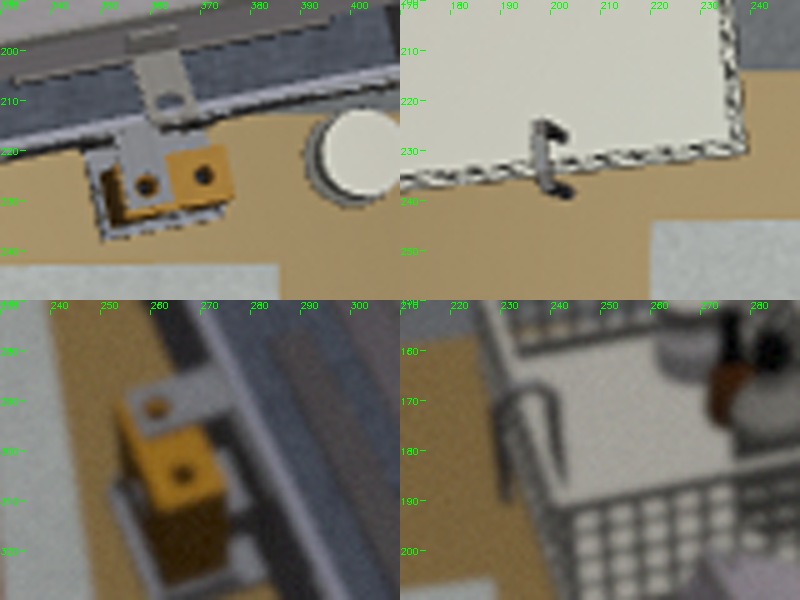

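View pics/m2.png

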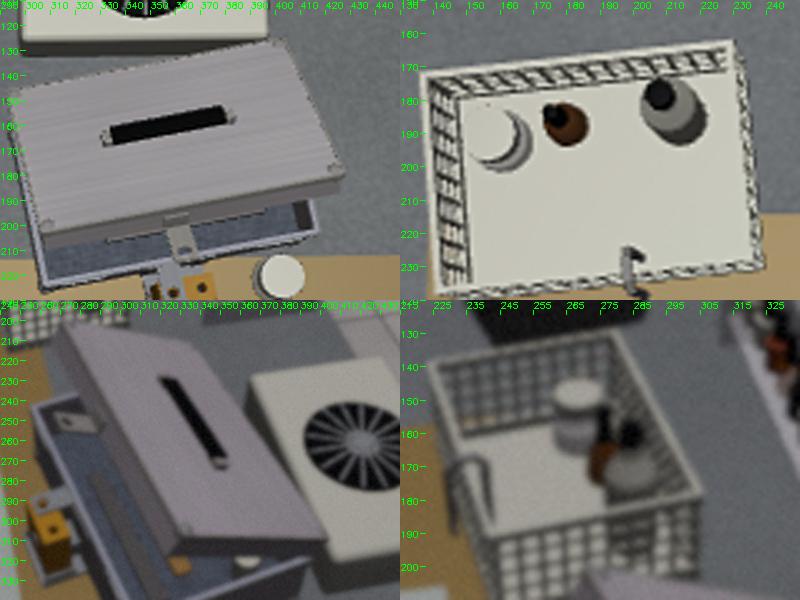

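The mosaics show these raw pixels. Eye: top (359,227), scene (261,291.3). Second bore: top (370.6,224.9), scene (266.3,304.5). Shackle bridge middle: top (198.7,231.2), scene (236,166.7). I'll fit the poses from them.

```bash
python3 - <<'E'
from h import *
from scipy.optimize import least_squares
L=lambda x,y,z:(x-.122,y,z+.0185)  # lock->case
obs=[('top',359,226.9,L(0,.015,.069)),('top',370.6,224.9,L(0,-.015,.064)),('scene',261,291.3,L(0,.015,.069)),('scene',266.3,304.5,L(0,-.015,.064)),
('top',307,225.7,(-.09,.14,.09)),('top',416.6,202.2,(-.09,-.14,.09)),('scene',256.2,242.8,(-.09,.14,.09))]
lid=[('top',307,199,(-.18,.14,.03)),('top',427,178.4,(-.18,-.14,.03)),('scene',331,304,(-.18,-.14,.03)),('scene',404,310,(0,-.14,.03)),('scene',270,202,(-.18,.14,.03))]
def W(p,P): c,s=np.cos(p[2]),np.sin(p[2]); return (p[0]+c*P[0]-s*P[1],p[1]+s*P[0]+c*P[1],P[2])
def lc(a,P): c,s=np.cos(a),np.sin(a); return (.09+c*P[0]+s*P[2],P[1],.09-s*P[0]+c*P[2])
def f(p):
    r=[proj(n,W(p,P))[0]-(u,v) for n,u,v,P in obs]
    r+=[.5*(proj(n,W(p,lc(p[3],P)))[0]-(u,v)) for n,u,v,P in lid]
    return np.concatenate(r)
s=least_squares(f,[.6,-.05,.1,.6],loss='soft_l1'); p=s.x
print('case',p,'yaw deg',np.degrees(p[2])); print(np.round(f(p).reshape(-1,2),1).tolist())
for nm,P in dict(mouth=L(0,0,.064),eye=L(0,.015,.0675),bore2=L(0,-.015,.064)).items(): print(nm,W(p,P))
for o in obs[:4]: print(o[0],ray(o[0],o[1:3],o[3][2]),W(p,o[3]))
for a in(p[3],0): print('lidfront',W(p,lc(a,(-.155,0,.03))),'edge',W(p,lc(a,(-.18,0,.03))))
# basket: rim corners near wall, top cam
A=ray('top',(130+45/10*3,0+237),.09)
B=lambda n,u,v,z:ray(n,(u,v),z)
print('sh top',B('top',198.7,231.2,.098),'scene',B('scene',236,166.7,.098))
print('rim L',B('top',141,237.5,.09),'rim R',B('top',238.5,230,.09))
print('leg ends of bridge top', B('top',196.5,224.5,.094),B('top',199,238,.094))
E
```

```text
case [ 0.62698261 -0.11299479  0.18191165  0.53126992] yaw deg 10.422769524356228
[[-0.6, 0.2], [-0.7, 0.1], [0.2, 0.6], [0.1, 0.6], [-0.1, -1.7], [-0.0, 0.5], [-0.6, 0.8], [-0.6, 1.5], [-0.3, 0.2], [0.6, 1.5], [0.3, -0.6], [0.6, -1.2]]
mouth (np.float64(0.5069956564800584), np.float64(-0.1350658095362137), 0.0825)
eye (np.float64(0.5042820063989802), np.float64(-0.12031331472220123), 0.08600000000000001)
bore2 (np.float64(0.5097093065611366), np.float64(-0.14981830435022617), 0.0825)
top [ 0.5047279  -0.12170056  0.0875    ] (np.float64(0.5042820063989802), np.float64(-0.12031331472220123), 0.08750000000000001)
top [ 0.50990425 -0.15165815  0.0825    ] (np.float64(0.5097093065611366), np.float64(-0.14981830435022617), 0.0825)
scene [ 0.50418905 -0.11880922  0.0875    ] (np.float64(0.5042820063989802), np.float64(-0.12031331472220123), 0.08750000000000001)
scene [ 0.50965712 -0.14848478  0.0825    ] (np.float64(0.5097093065611366), np.float64(-0.14981830435022617), 0.0825)
lidfront (np.float64(0.5990152068839122), np.float64(-0.11813925822660006), np.float64(0.19439236891145026)) edge (np.float64(0.5778167474169011), np.float64(-0.1220386123342691), np.float64(0.20705808459468336))
lidfront (np.float64(0.5630551367733058), np.float64(-0.12475393922811678), np.float64(0.12)) edge (np.float64(0.5384676454166184), np.float64(-0.129276689363247), np.float64(0.12))
sh top [0.49695172 0.27716306 0.098     ] scene [0.5037242  0.27973334 0.098     ]
rim L [0.4832074  0.42244151 0.09      ] rim R [0.49963831 0.17915786 0.09      ]
leg ends of bridge top [0.51405281 0.28349995 0.094     ] [0.48033237 0.27693528 0.094     ]
```

Call:
send_rows:
  claw: [0,0,0,0,0,0,0,0,0,0,0,0,0,0,0,0,0]
  delta_pos:
    - [0,0,0.05]
    - [0.028,-0.054,0.05]
    - [0.056,-0.108,0.05]
    - [0.084,-0.162,0.05]
    - [0.112,-0.216,0.05]
    - [0.14,-0.27,0.05]
    - [0.168,-0.324,0.05]
    - [0.196,-0.378,0.05]
    - [0.224,-0.432,0.05]
    - [0.252,-0.486,0.05]
    - [0.28,-0.54,0.05]
    - [0.308,-0.594,0.05]
    - [0.336,-0.648,0.05]
    - [0.364,-0.702,0.05]
    - [0.388,-0.758,0.03]
    - [0.388,-0.758,0.0]
    - [0.388,-0.758,-0.02]
  angular:
    - [0,0,0]
    - [0,0,0.05]
    - [0,0,0.1]
    - [0,0,0.15]
    - [0,0,0.2]
    - [0,0,0.25]
    - [0,0,0.3]
    - [0,0,0.35]
    - [0,0,0.4]
    - [0,0,0.45]
    - [0,0,0.5]
    - [0,0,0.5]
    - [0,0,0.5]
    - [0,0,0.5]
    - [0,0,0.5]
    - [0,0,0.5]
    - [0,0,0.5]
  force: 30

```text
time: 2.22
ee_pos: [0.5992, -0.1179, 0.2162]
orientation: [[-0.984, -0.178, -0.003], [-0.178, 0.984, 0.001], [0.003, 0.001, -1.0]]
contact_force: [-0.0, 0.4, 0.9]
grip_width: 0.0007
grasp_force: 0.0
```

Call:
send_rows:
  claw: [0,0,0,0,0,0,0,0,0,0,0,0]
  delta_pos:
    - [0,0,-0.01]
    - [-0.003,0,-0.018]
    - [-0.007,-0.001,-0.026]
    - [-0.012,-0.002,-0.034]
    - [-0.016,-0.003,-0.042]
    - [-0.021,-0.004,-0.05]
    - [-0.025,-0.005,-0.058]
    - [-0.028,-0.005,-0.066]
    - [-0.031,-0.006,-0.074]
    - [-0.034,-0.006,-0.082]
    - [-0.036,-0.006,-0.088]
    - [-0.036,-0.006,-0.092]
  angular:
    - [0,0,0]
    - [0,0,0]
    - [0,0,0]
    - [0,0,0]
    - [0,0,0]
    - [0,0,0]
    - [0,0,0]
    - [0,0,0]
    - [0,0,0]
    - [0,0,0]
    - [0,0,0]
    - [0,0,0]

```text
time: 3.72
ee_pos: [0.5635, -0.1235, 0.1262]
orientation: [[-0.984, -0.179, -0.001], [-0.179, 0.984, -0.0], [0.002, -0.0, -1.0]]
contact_force: [-0.7, -1.2, 2.9]
grip_width: 0.0005
grasp_force: 1.1
```

Call:
send_rows:
  claw: [0,0,0,0]
  delta_pos:
    - [0,0,-0.002]
    - [0,0,-0.004]
    - [0,0,-0.006]
    - [0,0,-0.007]
  angular:
    - [0,0,0]
    - [0,0,0]
    - [0,0,0]
    - [0,0,0]

```text
time: 4.22
ee_pos: [0.5641, -0.1231, 0.1204]
orientation: [[-0.984, -0.179, -0.001], [-0.179, 0.984, 0.0], [0.001, 0.0, -1.0]]
contact_force: [-5.1, 1.3, 11.0]
grip_width: -0.0
grasp_force: 5.1
```

Call:
send_rows:
  claw: [0,0,40,70,70,70,70,70,70,70,70,70,70,70]
  delta_pos:
    - [0,0,0.04]
    - [0,0,0.09]
    - [-0.007,0.04,0.11]
    - [-0.014,0.085,0.11]
    - [-0.021,0.13,0.11]
    - [-0.03,0.18,0.11]
    - [-0.038,0.23,0.11]
    - [-0.046,0.28,0.11]
    - [-0.054,0.33,0.11]
    - [-0.062,0.38,0.11]
    - [-0.066,0.402,0.09]
    - [-0.066,0.402,0.05]
    - [-0.066,0.402,0.01]
    - [-0.066,0.402,0.01]
  angular:
    - [0,0,0]
    - [0,0,0]
    - [0,0,-0.18]
    - [0,0,-0.36]
    - [0,0,-0.54]
    - [0,0,-0.72]
    - [0,0,-0.9]
    - [0,0,-1.08]
    - [0,0,-1.26]
    - [0,0,-1.44]
    - [0,0,-1.628]
    - [0,0,-1.628]
    - [0,0,-1.628]
    - [0,0,-1.628]

```text
time: 5.98
ee_pos: [0.4952, 0.2777, 0.1257]
orientation: [[-0.123, 0.992, -0.007], [0.992, 0.123, -0.003], [-0.002, -0.008, -1.0]]
contact_force: [-0.4, 0.5, 0.3]
grip_width: 0.0619
grasp_force: 0.0
```

```bash
python3 - <<'E'
from h import *
a=imaging.camera('top'); b=imaging.camera('scene')
print(proj('scene',[(.498,.279,.13)]),proj('top',[(.498,.279,.13)]))
c=lambda im,x,y,w,h:cv2.resize(im[y:y+h,x:x+w],(400,300),interpolation=cv2.INTER_CUBIC)
cv2.imwrite('pics/m3.png',np.vstack([np.hstack([c(a,330,180,80,60),c(a,160,190,80,60)]),np.hstack([c(b,230,240,120,90),c(b,190,125,100,75)])]))
E
```

```text
[[232.81166023 157.2769078 ]] [[195.68922487 229.75046747]]
```

View pics/m3.png

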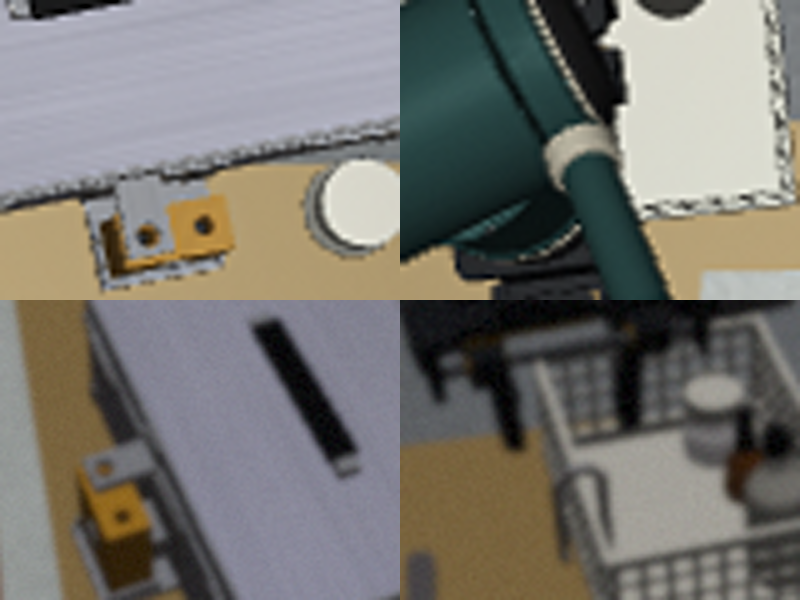

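The lid is shut flat with the hasp eyes in line: top eye at tile (148,236), bore at (203,225). In the scene tile, the open fingers at (512,445) and (628,425) straddle the shackle's bridge at (583,470). Going down to grip.

Call:
send_rows:
  claw: [70,70,70,70,70,70,30,30,30,30,30,30]
  delta_pos:
    - [0.002,0,0]
    - [0.003,0.001,-0.015]
    - [0.003,0.001,-0.03]
    - [0.003,0.001,-0.045]
    - [0.003,0.001,-0.06]
    - [0.003,0.001,-0.062]
    - [0.003,0.001,-0.062]
    - [0.003,0.001,-0.062]
    - [0.003,0.001,-0.062]
    - [0.003,0.001,-0.062]
    - [0.003,0.001,-0.062]
    - [0.003,0.001,-0.062]
  angular:
    - [0,0,0]
    - [0,0,0]
    - [0,0,0]
    - [0,0,0]
    - [0,0,0]
    - [0,0,0]
    - [0,0,0]
    - [0,0,0]
    - [0,0,0]
    - [0,0,0]
    - [0,0,0]
    - [0,0,0]
  force: 25

```text
time: 7.58
ee_pos: [0.5016, 0.28, 0.0682]
orientation: [[-0.123, 0.992, 0.001], [0.992, 0.123, 0.0], [0.0, 0.001, -1.0]]
contact_force: [-0.3, 0.5, 2.8]
grip_width: 0.0371
grasp_force: 25.4
```

Call:
send_rows:
  claw: [30,30,30,30,30,30,30,30,30,30,30,30,30,30,30]
  delta_pos:
    - [0,0,0.03]
    - [0,0,0.075]
    - [0,0,0.12]
    - [0.0,-0.02,0.14]
    - [0.001,-0.06,0.14]
    - [0.002,-0.11,0.14]
    - [0.003,-0.16,0.14]
    - [0.004,-0.21,0.14]
    - [0.005,-0.26,0.14]
    - [0.0055,-0.31,0.14]
    - [0.0055,-0.36,0.14]
    - [0.0055,-0.4,0.14]
    - [0.0055,-0.415,0.12]
    - [0.0055,-0.415,0.1]
    - [0.0055,-0.415,0.1]
  angular:
    - [0,0,0]
    - [0,0,0]
    - [0,0,0]
    - [0,0,-0.16]
    - [0,0,-0.33]
    - [0,0,-0.5]
    - [0,0,-0.67]
    - [0,0,-0.84]
    - [0,0,-1.01]
    - [0,0,-1.18]
    - [0,0,-1.35]
    - [0,0,-1.512]
    - [0,0,-1.512]
    - [0,0,-1.512]
    - [0,0,-1.512]

```text
time: 9.45
ee_pos: [0.5046, -0.135, 0.1653]
orientation: [[0.984, 0.18, -0.005], [0.18, -0.984, 0.002], [-0.005, -0.002, -1.0]]
contact_force: [-0.4, -0.3, -1.5]
grip_width: 0.0372
grasp_force: 25.3
```

```bash
python3 - <<'E'
from h import *
a=imaging.camera('top'); b=imaging.camera('scene')
c=lambda im,x,y,w,h:cv2.resize(im[y:y+h,x:x+w],(400,600),interpolation=cv2.INTER_CUBIC)
def grid(im,x,y,k):
    for j in range(0,600,10*k): cv2.putText(im,str(y+j//k),(0,j+4),0,.3,(0,255,0))
    for j in range(0,400,10*k): cv2.putText(im,str(x+j//k),(j,8),0,.3,(0,255,0))
    return im
cv2.imwrite('pics/m4.png',np.hstack([grid(c(a,330,180,80,120),330,180,5),grid(c(b,235,235,50,75),235,235,8)]))
E
```

```text
(no output)
```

View pics/m4.png

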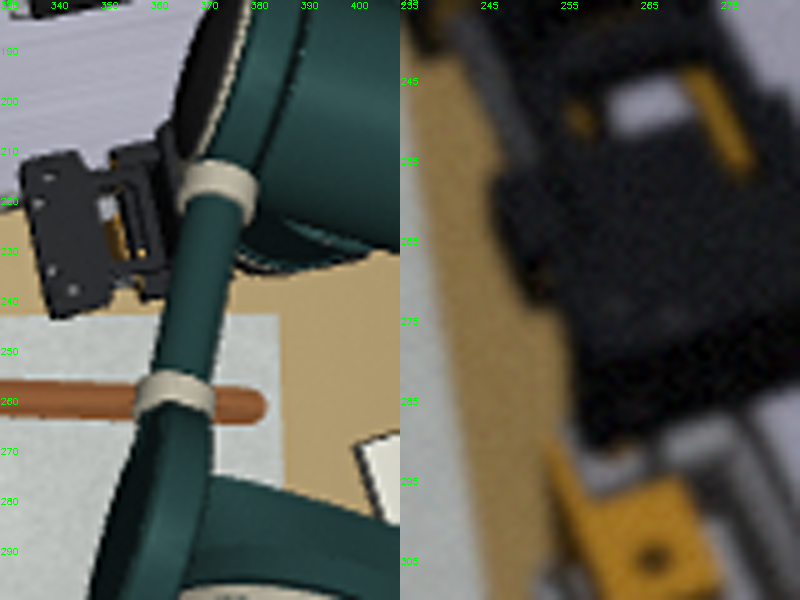

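```bash
python3 - <<'E'
from h import *
s=monitor.read_state(); print(s['ee_pos'],s['contact_force'])
T=np.array(s['ee_pos']);R=np.array(s['orientation'])
for sy in(1,-1):
  for d in(-.01,0,.02,.04,.052): print(sy,d,np.round(proj('scene',T+R@np.array([0,sy*.015,d]))[0],1))
print('eye,bore',proj('scene',[(.5043,-.1203,.0915),(.5097,-.1498,.0825)]))
E
```

```text
[ 0.50649743 -0.13507938  0.16765069] [ 0.59268296  0.06748464 -0.19777434]
1 -0.01 [264.4 274.8]
1 0 [264.6 278.2]
1 0.02 [265.  284.9]
1 0.04 [265.4 291.3]
1 0.052 [265.6 295.1]
-1 -0.01 [258.9 263. ]
-1 0 [259.1 266.4]
-1 0.02 [259.6 273.1]
-1 0.04 [260.  279.6]
-1 0.052 [260.3 283.3]
eye,bore [[261.09204656 290.69000367]
 [266.43574302 305.04861569]]
```

```bash
python3 - <<'E'
from h import *
ims=[imaging.camera('scene').astype(float) for _ in range(4)]
b=np.mean(ims,0)[225:315,225:315]
b=np.clip((b/255)**.45*255,0,255).astype(np.uint8)
b=cv2.resize(b,(600,600),interpolation=cv2.INTER_CUBIC)
for j in range(0,90,10): cv2.putText(b,str(225+j),(0,int(j*6.67)+4),0,.3,(0,0,255)); cv2.putText(b,str(225+j),(int(j*6.67),8),0,.3,(0,0,255))
cv2.imwrite('pics/m5.png',b)
E
```

```text
(no output)
```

View pics/m5.png

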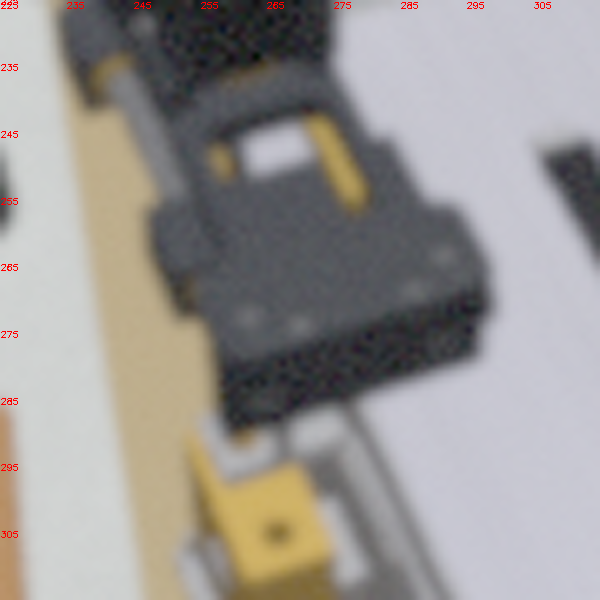

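Call:
send_rows:
  claw: [30,30,30,30,30,30,30,30,30,30,30,30]
  delta_pos:
    - [0,0,0.03]
    - [0,0,0.06]
    - [0,0,0.06]
    - [0,0,0.06]
    - [0,0,0.06]
    - [0,0,0.06]
    - [0,0,0.06]
    - [0,0,0.06]
    - [0,0,0.06]
    - [0,0,0.06]
    - [0,0,0.06]
    - [0,0,0.06]
  angular:
    - [0,0,0]
    - [0,0,0.17]
    - [0,0,0.34]
    - [0,0,0.51]
    - [0,0,0.68]
    - [0,0,0.85]
    - [0,0,1.02]
    - [0,0,1.19]
    - [0,0,1.36]
    - [0,0,1.512]
    - [0,0,1.512]
    - [0,0,1.512]

```text
time: 11.25
ee_pos: [0.5069, -0.1351, 0.2281]
orientation: [[-0.121, 0.993, 0.001], [0.993, 0.121, -0.0], [-0.0, 0.001, -1.0]]
contact_force: [0.3, -0.4, -1.7]
grip_width: 0.0371
grasp_force: 25.3
```

```bash
python3 - <<'E'
from h import *
b=np.mean([imaging.camera('scene').astype(float) for _ in range(4)],0)
s=monitor.read_state(); T=np.array(s['ee_pos']);R=np.array(s['orientation'])
print(T,s['grip_width'])
b=np.clip((b/255)**.6*255,0,255).astype(np.uint8)
cv2.imwrite('sh_raw.png',b)
x0,y0=225,215
b=cv2.resize(b[y0:y0+75,x0:x0+100],(800,600),interpolation=cv2.INTER_CUBIC)
for sy in(1,-1):
  for d in(-.03,0,.052):
    p=proj('scene',T+R@np.array([0,sy*.015,d]))[0]; print(sy,d,p)
    cv2.circle(b,tuple(int(v) for v in ((p-(x0,y0)+.5)*8)),3,(0,0,255),1)
for j in range(0,100,10): cv2.putText(b,str(y0+j),(0,j*8+4),0,.35,(0,0,255)); cv2.putText(b,str(x0+j),(j*8,8),0,.35,(0,0,255))
cv2.imwrite('pics/m6.png',b)
E
```

```text
[ 0.50674155 -0.13520652  0.22777643] 0.036935062255839625
1 -0.03 [268.2333069 237.1360731]
1 0 [268.75556961 248.74055476]
1 0.052 [269.59830609 267.46584312]
-1 -0.03 [251.41099258 241.27008426]
-1 0 [252.38550099 252.85729616]
-1 0.052 [253.95710056 271.54411008]
```

View pics/m6.png

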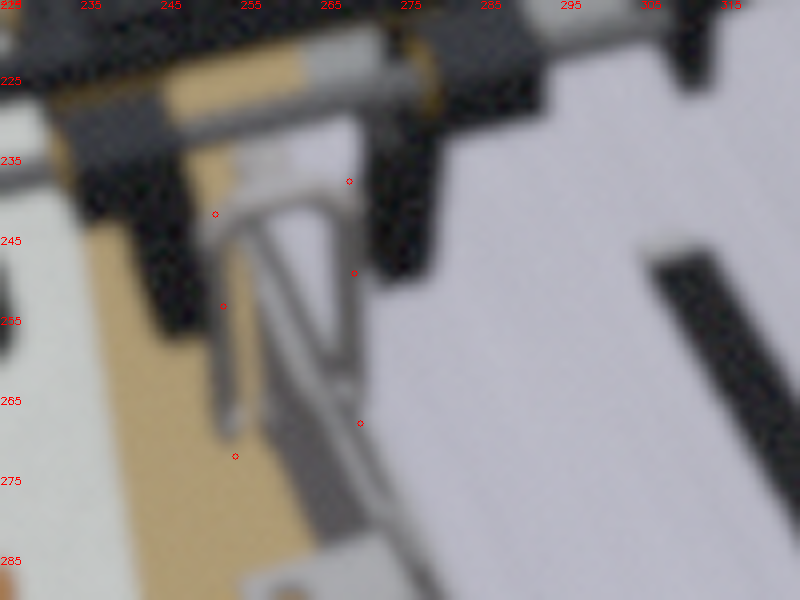

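The shackle hangs nearly upright between the fingers, with the bridge at about (275,185) and tips at about (230,432) and (348,405). The tips are about 50 mm below the TCP. I'll go back over the lock and lower by feel.

Call:
send_rows:
  claw: [30,30,30,30,30,30,30,30,30,30,30,30,30,30,30]
  delta_pos:
    - [0,0,0]
    - [0,0,0]
    - [0,0,0]
    - [0,0,0]
    - [0,0,0]
    - [0,0,0]
    - [0,0,0]
    - [0,0,0]
    - [0,0,-0.03]
    - [-0.001,0,-0.06]
    - [-0.001,0,-0.07]
    - [-0.001,0,-0.077]
    - [-0.001,0,-0.079]
    - [-0.001,0,-0.079]
    - [-0.001,0,-0.079]
  angular:
    - [0,0,-0.18]
    - [0,0,-0.36]
    - [0,0,-0.54]
    - [0,0,-0.72]
    - [0,0,-0.9]
    - [0,0,-1.08]
    - [0,0,-1.26]
    - [0,0,-1.44]
    - [0,0,-1.512]
    - [0,0,-1.512]
    - [0,0,-1.512]
    - [0,0,-1.512]
    - [0,0,-1.512]
    - [0,0,-1.512]
    - [0,0,-1.512]

```text
time: 13.32
ee_pos: [0.5063, -0.1354, 0.1496]
orientation: [[0.984, 0.181, 0.001], [0.181, -0.984, -0.0], [0.001, 0.001, -1.0]]
contact_force: [0.1, -0.6, -1.4]
grip_width: 0.0368
grasp_force: 25.3
```

Call:
send_rows:
  claw: [30,30,30,30]
  delta_pos:
    - [0,0,-0.002]
    - [0,0,-0.004]
    - [0,0,-0.006]
    - [0,0,-0.006]
  angular:
    - [0,0,0]
    - [0,0,0]
    - [0,0,0]
    - [0,0,0]

```text
time: 13.82
ee_pos: [0.5055, -0.1352, 0.1424]
orientation: [[0.984, 0.181, -0.001], [0.181, -0.984, 0.0], [-0.001, -0.0, -1.0]]
contact_force: [0.0, -0.1, -0.8]
grip_width: 0.0372
grasp_force: 25.3
```

Call:
send_rows:
  claw: [30,30,30,30]
  delta_pos:
    - [0,0,-0.0015]
    - [0,0,-0.003]
    - [0,0,-0.004]
    - [0,0,-0.004]
  angular:
    - [0,0,0]
    - [0,0,0]
    - [0,0,0]
    - [0,0,0]

```text
time: 14.32
ee_pos: [0.5056, -0.1352, 0.1386]
orientation: [[0.984, 0.181, -0.0], [0.181, -0.984, 0.0], [-0.0, -0.0, -1.0]]
contact_force: [0.3, 0.1, 1.4]
grip_width: 0.0369
grasp_force: 25.3
```

Call:
send_rows:
  claw: [30,30,30,30]
  delta_pos:
    - [0,0,-0.0015]
    - [0,0,-0.003]
    - [0,0,-0.004]
    - [0,0,-0.004]
  angular:
    - [0,0,0]
    - [0,0,0]
    - [0,0,0]
    - [0,0,0]

```text
time: 14.82
ee_pos: [0.5056, -0.1352, 0.1346]
orientation: [[0.984, 0.181, -0.0], [0.181, -0.984, 0.0], [-0.0, -0.0, -1.0]]
contact_force: [0.4, 0.4, -1.1]
grip_width: 0.037
grasp_force: 25.3
```

Call:
send_rows:
  claw: [30,30,30,30]
  delta_pos:
    - [0,0,-0.001]
    - [0,0,-0.002]
    - [0,0,-0.003]
    - [0,0,-0.003]
  angular:
    - [0,0,0]
    - [0,0,0]
    - [0,0,0]
    - [0,0,0]

```text
time: 15.32
ee_pos: [0.5056, -0.1352, 0.1316]
orientation: [[0.984, 0.181, -0.0], [0.181, -0.984, 0.0], [-0.0, -0.0, -1.0]]
contact_force: [-0.4, 0.1, -0.6]
grip_width: 0.0369
grasp_force: 25.3
```

Call:
send_rows:
  claw: [30,30,30,30]
  delta_pos:
    - [0,0,-0.001]
    - [0,0,-0.002]
    - [0,0,-0.003]
    - [0,0,-0.003]
  angular:
    - [0,0,0]
    - [0,0,0]
    - [0,0,0]
    - [0,0,0]

```text
time: 15.82
ee_pos: [0.5053, -0.135, 0.1284]
orientation: [[0.984, 0.181, -0.001], [0.181, -0.984, 0.0], [-0.001, -0.001, -1.0]]
contact_force: [-1.0, 0.2, 0.1]
grip_width: 0.0373
grasp_force: 25.3
```

Call:
send_rows:
  claw: [30,30,30,30]
  delta_pos:
    - [0,0,-0.0015]
    - [0,0,-0.003]
    - [0,0,-0.004]
    - [0,0,-0.004]
  angular:
    - [0,0,0]
    - [0,0,0]
    - [0,0,0]
    - [0,0,0]

```text
time: 16.32
ee_pos: [0.5054, -0.135, 0.1244]
orientation: [[0.984, 0.181, -0.001], [0.181, -0.984, 0.0], [-0.001, -0.0, -1.0]]
contact_force: [-1.7, 1.5, -2.5]
grip_width: 0.0369
grasp_force: 25.0
```

Call:
send_rows:
  claw: [30,30,30,30]
  delta_pos:
    - [0,0,-0.0015]
    - [0,0,-0.003]
    - [0,0,-0.004]
    - [0,0,-0.004]
  angular:
    - [0,0,0]
    - [0,0,0]
    - [0,0,0]
    - [0,0,0]

```text
time: 16.82
ee_pos: [0.5055, -0.1351, 0.1205]
orientation: [[0.984, 0.181, -0.0], [0.181, -0.984, 0.0], [-0.0, -0.0, -1.0]]
contact_force: [-1.8, 2.5, -0.8]
grip_width: 0.0372
grasp_force: 25.0
```

Call:
send_rows:
  claw: [30,30,30,30,30]
  delta_pos:
    - [-0.0005,0.0007,0]
    - [-0.0005,0.0007,-0.0015]
    - [-0.0005,0.0007,-0.003]
    - [-0.0005,0.0007,-0.004]
    - [-0.0005,0.0007,-0.004]
  angular:
    - [0,0,0]
    - [0,0,0]
    - [0,0,0]
    - [0,0,0]
    - [0,0,0]

```text
time: 17.45
ee_pos: [0.5053, -0.1347, 0.1166]
orientation: [[0.984, 0.181, 0.0], [0.181, -0.984, -0.0], [0.0, 0.0, -1.0]]
contact_force: [-1.0, 1.7, -1.0]
grip_width: 0.037
grasp_force: 25.3
```

Call:
send_rows:
  claw: [30,30,30,30]
  delta_pos:
    - [0,0,-0.0015]
    - [0,0,-0.003]
    - [0,0,-0.004]
    - [0,0,-0.004]
  angular:
    - [0,0,0]
    - [0,0,0]
    - [0,0,0]
    - [0,0,0]

```text
time: 17.95
ee_pos: [0.5054, -0.1346, 0.1128]
orientation: [[0.984, 0.181, 0.0], [0.181, -0.984, -0.0], [0.0, 0.0, -1.0]]
contact_force: [-2.5, 1.1, 1.5]
grip_width: 0.0372
grasp_force: 25.0
```

Call:
send_rows:
  claw: [30,30,30]
  delta_pos:
    - [-0.0005,0,-0.001]
    - [-0.0005,0,-0.002]
    - [-0.0005,0,-0.002]
  angular:
    - [0,0,0]
    - [0,0,0]
    - [0,0,0]

```text
time: 18.32
ee_pos: [0.5049, -0.1346, 0.1107]
orientation: [[0.984, 0.181, 0.001], [0.181, -0.984, -0.0], [0.0, 0.0, -1.0]]
contact_force: [-1.0, -0.1, 1.9]
grip_width: 0.037
grasp_force: 25.3
```

Call:
send_rows:
  claw: [65,65,65,65,65,65,65,40,0,0,0,0,0]
  delta_pos:
    - [0,0,0]
    - [0,0,0]
    - [0,0,0]
    - [0,0,0.01]
    - [0,0,0.025]
    - [0,0,0.045]
    - [0,0,0.06]
    - [0,0,0.065]
    - [0,0,0.065]
    - [0,0,0.065]
    - [0,0,0.065]
    - [0,0,0.065]
    - [0,0,0.065]
  angular:
    - [0,0,0]
    - [0,0,0]
    - [0,0,0]
    - [0,0,0]
    - [0,0,0]
    - [0,0,0]
    - [0,0,0]
    - [0,0,0]
    - [0,0,0]
    - [0,0,0]
    - [0,0,0]
    - [0,0,0]
    - [0,0,0]

```text
time: 19.95
ee_pos: [0.5046, -0.1345, 0.1754]
orientation: [[0.984, 0.181, -0.0], [0.181, -0.984, 0.0], [-0.0, -0.0, -1.0]]
contact_force: [-0.3, 0.4, -0.1]
grip_width: 0.0008
grasp_force: 0.0
```

```bash
python3 - <<'E'
from h import *
b=np.mean([imaging.camera('scene').astype(float) for _ in range(3)],0); a=imaging.camera('top')
b=np.clip((b/255)**.6*255,0,255).astype(np.uint8)
s=monitor.read_state(); print(s['ee_pos'],s['contact_force'],s['grip_width'],proj('scene',[(.5055,-.135,.1445)]))
f=lambda im,x,y:cv2.resize(im[y:y+100,x:x+66],(396,600),interpolation=cv2.INTER_CUBIC)
cv2.imwrite('pics/m7.png',np.hstack([f(b,235,230),f(a,330,170)]))
E
```

```text
[ 0.50470826 -0.13452198  0.17567271] [ 0.33830636 -0.06781506 -0.40546405] 0.0006709478298186325 [[261.81026397 279.99671221]]
```

View pics/m7.png

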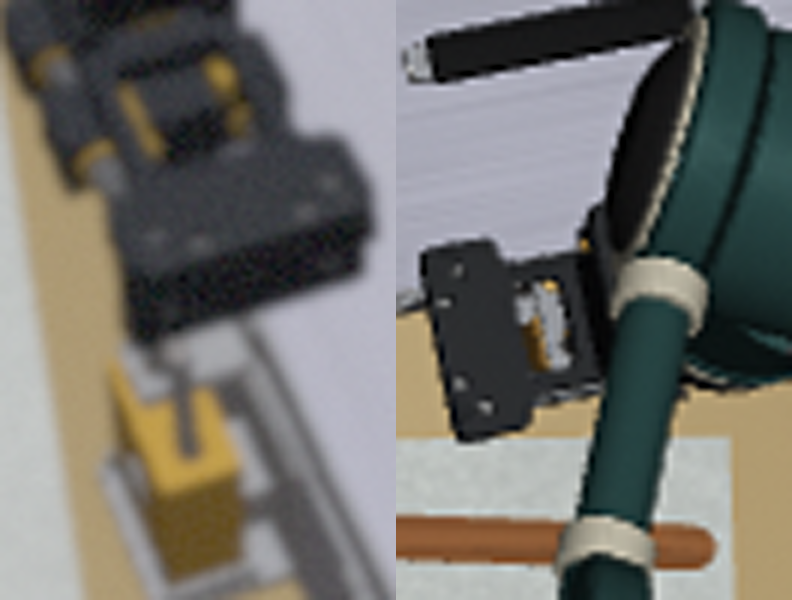

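The right leg stands in its bore at (188,420) and the other goes down through the eyes at about (160,360). The shackle is seated on its springs, so I'll press with the closed fingers.

Call:
send_rows:
  claw: [0,0,0,0,0,0,0,0]
  delta_pos:
    - [0.001,0,-0.01]
    - [0.001,0,-0.02]
    - [0.001,0,-0.026]
    - [0.001,0,-0.028]
    - [0.001,0,-0.03]
    - [0.001,0,-0.032]
    - [0.001,0,-0.034]
    - [0.001,0,-0.034]
  angular:
    - [0,0,0]
    - [0,0,0]
    - [0,0,0]
    - [0,0,0]
    - [0,0,0]
    - [0,0,0]
    - [0,0,0]
    - [0,0,0]

```text
time: 21.15
ee_pos: [0.5058, -0.1346, 0.1419]
orientation: [[0.984, 0.181, 0.0], [0.181, -0.984, -0.0], [0.0, 0.0, -1.0]]
contact_force: [0.5, 1.3, 1.6]
grip_width: 0.0003
grasp_force: 0.7
```

Call:
send_rows:
  claw: [0,0,0,0]
  delta_pos:
    - [0,0,-0.001]
    - [0,0,-0.002]
    - [0,0,-0.003]
    - [0,0,-0.004]
  angular:
    - [0,0,0]
    - [0,0,0]
    - [0,0,0]
    - [0,0,0]

```text
time: 21.65
ee_pos: [0.5058, -0.1346, 0.1378]
orientation: [[0.984, 0.181, 0.0], [0.181, -0.984, -0.0], [0.0, 0.0, -1.0]]
contact_force: [0.5, 0.3, 1.7]
grip_width: 0.0001
grasp_force: 1.2
```

Call:
send_rows:
  claw: [0,0,0,0]
  delta_pos:
    - [0,0,-0.0005]
    - [0,0,-0.001]
    - [0,0,-0.0015]
    - [0,0,-0.002]
  angular:
    - [0,0,0]
    - [0,0,0]
    - [0,0,0]
    - [0,0,0]

```text
time: 22.15
ee_pos: [0.5058, -0.1345, 0.1358]
orientation: [[0.984, 0.181, 0.0], [0.181, -0.984, -0.0], [0.0, 0.0, -1.0]]
contact_force: [-0.7, 0.5, 2.4]
grip_width: 0.0004
grasp_force: 1.3
```

Call:
send_rows:
  claw: [0,0]
  delta_pos:
    - [0,0,-0.0005]
    - [0,0,-0.001]
  angular:
    - [0,0,0]
    - [0,0,0]

```text
time: 22.4
ee_pos: [0.5058, -0.1345, 0.1348]
orientation: [[0.984, 0.181, 0.0], [0.181, -0.984, -0.0], [0.0, 0.0, -1.0]]
contact_force: [1.1, 0.4, 2.7]
grip_width: 0.0003
grasp_force: 1.4
```

Call:
send_rows:
  claw: [0,0]
  delta_pos:
    - [0,0,-0.0005]
    - [0,0,-0.001]
  angular:
    - [0,0,0]
    - [0,0,0]

```text
time: 22.65
ee_pos: [0.5058, -0.1345, 0.1338]
orientation: [[0.984, 0.181, 0.0], [0.181, -0.984, -0.0], [0.0, 0.0, -1.0]]
contact_force: [-0.1, -0.6, 2.6]
grip_width: 0.0005
grasp_force: 1.5
```

Call:
send_rows:
  claw: [0,0]
  delta_pos:
    - [0,0,-0.0005]
    - [0,0,-0.001]
  angular:
    - [0,0,0]
    - [0,0,0]

```text
time: 22.9
ee_pos: [0.5058, -0.1345, 0.1327]
orientation: [[0.984, 0.181, 0.0], [0.181, -0.984, -0.0], [0.0, 0.0, -1.0]]
contact_force: [0.3, 0.2, 3.3]
grip_width: 0.0004
grasp_force: 1.7
```

Call:
send_rows:
  claw: [0,0]
  delta_pos:
    - [0,0,-0.0005]
    - [0,0,-0.001]
  angular:
    - [0,0,0]
    - [0,0,0]

```text
time: 23.15
ee_pos: [0.5059, -0.1346, 0.1319]
orientation: [[0.984, 0.181, 0.0], [0.181, -0.984, -0.0], [0.0, 0.0, -1.0]]
contact_force: [-0.4, 0.5, 4.5]
grip_width: 0.0002
grasp_force: 2.0
```

Call:
send_rows:
  claw: [0,0]
  delta_pos:
    - [0,0,-0.0005]
    - [0,0,-0.001]
  angular:
    - [0,0,0]
    - [0,0,0]

```text
time: 23.4
ee_pos: [0.506, -0.1346, 0.131]
orientation: [[0.984, 0.181, 0.001], [0.181, -0.984, -0.0], [0.001, 0.0, -1.0]]
contact_force: [0.6, 0.5, 5.7]
grip_width: 0.0006
grasp_force: 2.9
```

Force is building at the pawls; on in half-millimetre steps.

Call:
send_rows:
  claw: [0,0]
  delta_pos:
    - [0,0,-0.0003]
    - [0,0,-0.0005]
  angular:
    - [0,0,0]
    - [0,0,0]

```text
time: 23.65
ee_pos: [0.5062, -0.1347, 0.1308]
orientation: [[0.984, 0.181, 0.001], [0.181, -0.984, -0.0], [0.001, 0.001, -1.0]]
contact_force: [-0.4, -0.1, 6.6]
grip_width: 0.0003
grasp_force: 3.3
```

Call:
send_rows:
  claw: [0,0]
  delta_pos:
    - [0,0,-0.0003]
    - [0,0,-0.0005]
  angular:
    - [0,0,0]
    - [0,0,0]

```text
time: 23.9
ee_pos: [0.5063, -0.1348, 0.1306]
orientation: [[0.984, 0.181, 0.001], [0.181, -0.984, -0.001], [0.001, 0.001, -1.0]]
contact_force: [-0.0, -0.4, 7.9]
grip_width: 0.0005
grasp_force: 3.6
```

Call:
send_rows:
  claw: [0,0]
  delta_pos:
    - [0,0,-0.0003]
    - [0,0,-0.0005]
  angular:
    - [0,0,0]
    - [0,0,0]

```text
time: 24.15
ee_pos: [0.5065, -0.1348, 0.1302]
orientation: [[0.984, 0.181, 0.002], [0.181, -0.984, -0.001], [0.002, 0.001, -1.0]]
contact_force: [0.3, 0.9, 8.2]
grip_width: 0.0008
grasp_force: 4.0
```

Call:
send_rows:
  claw: [0,0]
  delta_pos:
    - [0,0,-0.0003]
    - [0,0,-0.0005]
  angular:
    - [0,0,0]
    - [0,0,0]

```text
time: 24.4
ee_pos: [0.5066, -0.1349, 0.1299]
orientation: [[0.984, 0.181, 0.002], [0.181, -0.984, -0.001], [0.002, 0.001, -1.0]]
contact_force: [0.0, 0.5, 9.0]
grip_width: 0.0002
grasp_force: 4.3
```

Call:
send_rows:
  claw: [0,0]
  delta_pos:
    - [0,0,-0.0003]
    - [0,0,-0.0005]
  angular:
    - [0,0,0]
    - [0,0,0]

```text
time: 24.65
ee_pos: [0.5067, -0.1349, 0.1294]
orientation: [[0.984, 0.181, 0.002], [0.181, -0.984, -0.001], [0.002, 0.001, -1.0]]
contact_force: [-0.5, 1.1, 9.5]
grip_width: 0.0006
grasp_force: 4.3
```

Call:
send_rows:
  claw: [0,0]
  delta_pos:
    - [0,0,-0.0003]
    - [0,0,-0.0005]
  angular:
    - [0,0,0]
    - [0,0,0]

```text
time: 24.9
ee_pos: [0.5067, -0.1349, 0.129]
orientation: [[0.984, 0.181, 0.002], [0.181, -0.984, -0.001], [0.002, 0.001, -1.0]]
contact_force: [0.3, 0.2, 8.7]
grip_width: 0.0
grasp_force: 4.5
```

Call:
send_rows:
  claw: [0,0]
  delta_pos:
    - [0,0,-0.0003]
    - [0,0,-0.0005]
  angular:
    - [0,0,0]
    - [0,0,0]

```text
time: 25.15
ee_pos: [0.5068, -0.1349, 0.1286]
orientation: [[0.984, 0.181, 0.002], [0.181, -0.984, -0.001], [0.002, 0.001, -1.0]]
contact_force: [0.3, 0.3, 9.5]
grip_width: 0.0002
grasp_force: 4.7
```

Call:
send_rows:
  claw: [0,0]
  delta_pos:
    - [0,0,-0.0003]
    - [0,0,-0.0005]
  angular:
    - [0,0,0]
    - [0,0,0]

```text
time: 25.4
ee_pos: [0.5069, -0.1349, 0.1282]
orientation: [[0.984, 0.181, 0.002], [0.181, -0.984, -0.001], [0.002, 0.001, -1.0]]
contact_force: [0.2, 0.4, 9.7]
grip_width: 0.0005
grasp_force: 4.7
```

Call:
send_rows:
  claw: [0,0]
  delta_pos:
    - [0,0,-0.0003]
    - [0,0,-0.0005]
  angular:
    - [0,0,0]
    - [0,0,0]

```text
time: 25.65
ee_pos: [0.5067, -0.1349, 0.1275]
orientation: [[0.984, 0.181, 0.002], [0.181, -0.984, -0.001], [0.002, 0.001, -1.0]]
contact_force: [1.0, -0.3, 3.5]
grip_width: 0.0007
grasp_force: 2.0
```

The push dropped from 9.7 to 3.5 N, which is the click. I'll go half a millimetre further to be sure, then lift off.

Call:
send_rows:
  claw: [0,0,0]
  delta_pos:
    - [0,0,-0.0003]
    - [0,0,-0.0005]
    - [0,0,-0.0005]
  angular:
    - [0,0,0]
    - [0,0,0]
    - [0,0,0]

```text
time: 26.02
ee_pos: [0.5062, -0.1346, 0.1262]
orientation: [[0.984, 0.181, 0.001], [0.181, -0.984, -0.0], [0.001, 0.0, -1.0]]
contact_force: [-0.5, 0.4, 5.8]
grip_width: 0.0006
grasp_force: 2.8
```

Call:
send_rows:
  claw: [0,0,0,0,0,0,0,0,0,0,0,0]
  delta_pos:
    - [0,0,0.005]
    - [0,0,0.02]
    - [0,0,0.06]
    - [0,0,0.11]
    - [-0.01,0.05,0.13]
    - [-0.02,0.1,0.13]
    - [-0.03,0.15,0.13]
    - [-0.04,0.2,0.13]
    - [-0.05,0.25,0.13]
    - [-0.05,0.3,0.13]
    - [-0.05,0.33,0.13]
    - [-0.05,0.33,0.13]
  angular:
    - [0,0,0]
    - [0,0,0]
    - [0,0,0]
    - [0,0,0]
    - [0,0,0]
    - [0,0,0]
    - [0,0,0]
    - [0,0,0]
    - [0,0,0]
    - [0,0,0]
    - [0,0,0]
    - [0,0,0]

```text
time: 27.52
ee_pos: [0.455, 0.1968, 0.2557]
orientation: [[0.983, 0.184, -0.001], [0.184, -0.983, -0.0], [-0.001, 0.0, -1.0]]
contact_force: [-0.4, 0.1, 0.9]
grip_width: 0.0003
grasp_force: 0.0
```

```bash
python3 - <<'E'
from h import *
b=np.mean([imaging.camera('scene').astype(float) for _ in range(3)],0); a=imaging.camera('top')
b=np.clip((b/255)**.6*255,0,255).astype(np.uint8)
x0,y0=235,265
c=cv2.resize(b[y0:y0+60,x0:x0+40],(400,600),interpolation=cv2.INTER_CUBIC)
for z,col in((.127,(0,255,0)),(.1445,(0,0,255))):
    p=proj('scene',[(.5065,-.135,z)])[0]; cv2.circle(c,tuple(int(v) for v in (p-(x0,y0)+.5)*10),4,col,1)
cv2.imwrite('pics/m8.png',np.hstack([c,cv2.resize(a[170:290,330:410],(400,600),interpolation=cv2.INTER_CUBIC)]))
E
```

```text
(no output)
```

View pics/m8.png

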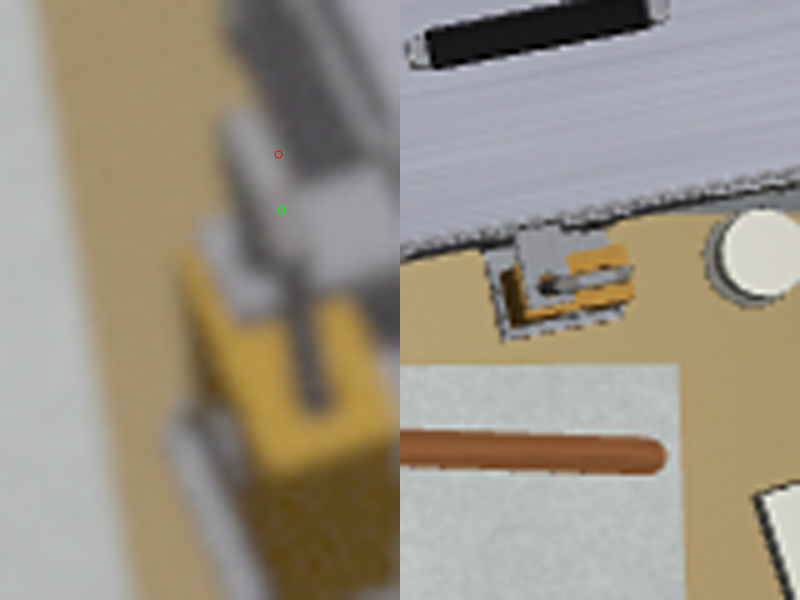

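In the pictures the bridge spans (240,110) to (290,260) in the scene crop and lies across both bores in the top crop. Its height isn't clear from this, so I'll check by a light touch: unclicked, it would already push back at 0.14 m.

Call:
send_rows:
  claw: [0,0,0,0,0,0,0,0,0,0,0,0,0,0]
  delta_pos:
    - [0,-0.05,0]
    - [0.01,-0.1,0]
    - [0.02,-0.15,0]
    - [0.03,-0.2,0]
    - [0.04,-0.25,0]
    - [0.05,-0.3,0]
    - [0.05,-0.33,0]
    - [0.05,-0.33,-0.04]
    - [0.05,-0.33,-0.08]
    - [0.05,-0.33,-0.1]
    - [0.05,-0.33,-0.11]
    - [0.05,-0.33,-0.117]
    - [0.05,-0.33,-0.12]
    - [0.05,-0.33,-0.12]
  angular:
    - [0,0,0]
    - [0,0,0]
    - [0,0,0]
    - [0,0,0]
    - [0,0,0]
    - [0,0,0]
    - [0,0,0]
    - [0,0,0]
    - [0,0,0]
    - [0,0,0]
    - [0,0,0]
    - [0,0,0]
    - [0,0,0]
    - [0,0,0]

```text
time: 29.48
ee_pos: [0.5064, -0.1348, 0.1367]
orientation: [[0.984, 0.181, 0.002], [0.181, -0.984, -0.001], [0.002, 0.001, -1.0]]
contact_force: [-0.3, 0.6, 2.3]
grip_width: 0.0009
grasp_force: 1.1
```

Call:
send_rows:
  claw: [0,0,0,0]
  delta_pos:
    - [0,0,-0.002]
    - [0,0,-0.004]
    - [0,0,-0.005]
    - [0,0,-0.005]
  angular:
    - [0,0,0]
    - [0,0,0]
    - [0,0,0]
    - [0,0,0]

```text
time: 29.98
ee_pos: [0.506, -0.1346, 0.1311]
orientation: [[0.984, 0.181, 0.001], [0.181, -0.984, -0.0], [0.001, 0.0, -1.0]]
contact_force: [-0.5, -0.7, 4.7]
grip_width: 0.0003
grasp_force: 2.3
```

It did push back, so it isn't latched. I'll press again slowly, past the ease point and down to the hard stop.

Call:
send_rows:
  claw: [0,0,0,0]
  delta_pos:
    - [0,0,-0.0006]
    - [0,0,-0.0012]
    - [0,0,-0.0018]
    - [0,0,-0.0024]
  angular:
    - [0,0,0]
    - [0,0,0]
    - [0,0,0]
    - [0,0,0]

```text
time: 30.48
ee_pos: [0.5068, -0.1349, 0.1296]
orientation: [[0.984, 0.181, 0.002], [0.181, -0.984, -0.001], [0.002, 0.001, -1.0]]
contact_force: [0.7, -1.1, 7.9]
grip_width: 0.0006
grasp_force: 4.2
```

Call:
send_rows:
  claw: [0,0]
  delta_pos:
    - [0,0,-0.0004]
    - [0,0,-0.0008]
  angular:
    - [0,0,0]
    - [0,0,0]

```text
time: 30.72
ee_pos: [0.5069, -0.1349, 0.1289]
orientation: [[0.984, 0.181, 0.003], [0.181, -0.984, -0.001], [0.002, 0.001, -1.0]]
contact_force: [-1.2, -0.1, 8.1]
grip_width: 0.0005
grasp_force: 4.3
```

Call:
send_rows:
  claw: [0,0]
  delta_pos:
    - [0,0,-0.0004]
    - [0,0,-0.0008]
  angular:
    - [0,0,0]
    - [0,0,0]

```text
time: 30.98
ee_pos: [0.507, -0.1349, 0.1282]
orientation: [[0.984, 0.181, 0.003], [0.181, -0.984, -0.001], [0.003, 0.001, -1.0]]
contact_force: [0.1, 0.3, 9.4]
grip_width: 0.0004
grasp_force: 4.6
```

Call:
send_rows:
  claw: [0,0]
  delta_pos:
    - [0,0,-0.0003]
    - [0,0,-0.0006]
  angular:
    - [0,0,0]
    - [0,0,0]

```text
time: 31.22
ee_pos: [0.5071, -0.135, 0.1277]
orientation: [[0.984, 0.181, 0.003], [0.181, -0.984, -0.001], [0.003, 0.001, -1.0]]
contact_force: [0.1, 0.1, 8.4]
grip_width: 0.0005
grasp_force: 4.7
```

Call:
send_rows:
  claw: [0,0]
  delta_pos:
    - [0,0,-0.0003]
    - [0,0,-0.0005]
  angular:
    - [0,0,0]
    - [0,0,0]

```text
time: 31.48
ee_pos: [0.5062, -0.1347, 0.1262]
orientation: [[0.984, 0.181, 0.001], [0.181, -0.984, -0.0], [0.001, 0.001, -1.0]]
contact_force: [-0.3, -0.6, 5.4]
grip_width: 0.0005
grasp_force: 2.7
```

Call:
send_rows:
  claw: [0,0]
  delta_pos:
    - [0,0,-0.0003]
    - [0,0,-0.0005]
  angular:
    - [0,0,0]
    - [0,0,0]

```text
time: 31.72
ee_pos: [0.5062, -0.1347, 0.1257]
orientation: [[0.984, 0.181, 0.001], [0.181, -0.984, -0.0], [0.001, 0.001, -1.0]]
contact_force: [-0.1, -0.3, 5.0]
grip_width: 0.0006
grasp_force: 2.9
```

Call:
send_rows:
  claw: [0,0]
  delta_pos:
    - [0,0,-0.0003]
    - [0,0,-0.0005]
  angular:
    - [0,0,0]
    - [0,0,0]

```text
time: 31.98
ee_pos: [0.5062, -0.1347, 0.1252]
orientation: [[0.984, 0.181, 0.001], [0.181, -0.984, -0.0], [0.001, 0.001, -1.0]]
contact_force: [0.1, 0.1, 4.7]
grip_width: 0.0005
grasp_force: 2.9
```

Call:
send_rows:
  claw: [0,0]
  delta_pos:
    - [0,0,-0.0003]
    - [0,0,-0.0005]
  angular:
    - [0,0,0]
    - [0,0,0]

```text
time: 32.22
ee_pos: [0.5062, -0.1347, 0.1247]
orientation: [[0.984, 0.181, 0.001], [0.181, -0.984, -0.0], [0.001, 0.001, -1.0]]
contact_force: [-0.2, 0.2, 6.3]
grip_width: 0.0006
grasp_force: 2.8
```

Call:
send_rows:
  claw: [0,0]
  delta_pos:
    - [0,0,-0.0003]
    - [0,0,-0.0005]
  angular:
    - [0,0,0]
    - [0,0,0]

```text
time: 32.48
ee_pos: [0.5062, -0.1347, 0.1242]
orientation: [[0.984, 0.181, 0.001], [0.181, -0.984, -0.0], [0.001, 0.001, -1.0]]
contact_force: [-1.3, -0.2, 6.1]
grip_width: 0.0005
grasp_force: 2.9
```

Call:
send_rows:
  claw: [0,0]
  delta_pos:
    - [0,0,-0.0003]
    - [0,0,-0.0005]
  angular:
    - [0,0,0]
    - [0,0,0]

```text
time: 32.72
ee_pos: [0.5062, -0.1347, 0.1237]
orientation: [[0.984, 0.181, 0.001], [0.181, -0.984, -0.0], [0.001, 0.001, -1.0]]
contact_force: [0.4, 0.4, 5.4]
grip_width: 0.0004
grasp_force: 2.9
```

Call:
send_rows:
  claw: [0,0]
  delta_pos:
    - [0,0,-0.0003]
    - [0,0,-0.0005]
  angular:
    - [0,0,0]
    - [0,0,0]

```text
time: 32.98
ee_pos: [0.5062, -0.1347, 0.1232]
orientation: [[0.984, 0.181, 0.001], [0.181, -0.984, -0.0], [0.001, 0.001, -1.0]]
contact_force: [-0.2, -0.3, 5.5]
grip_width: 0.0004
grasp_force: 3.0
```

Call:
send_rows:
  claw: [0,0]
  delta_pos:
    - [0,0,-0.0003]
    - [0,0,-0.0005]
  angular:
    - [0,0,0]
    - [0,0,0]

```text
time: 33.22
ee_pos: [0.5061, -0.1347, 0.1225]
orientation: [[0.984, 0.181, 0.001], [0.181, -0.984, -0.0], [0.001, 0.001, -1.0]]
contact_force: [0.6, -0.3, 1.5]
grip_width: 0.0005
grasp_force: 0.9
```

Call:
send_rows:
  claw: [0,0]
  delta_pos:
    - [0,0,-0.0003]
    - [0,0,-0.0005]
  angular:
    - [0,0,0]
    - [0,0,0]

```text
time: 33.48
ee_pos: [0.5059, -0.1345, 0.1218]
orientation: [[0.984, 0.181, 0.0], [0.181, -0.984, 0.0], [0.0, 0.0, -1.0]]
contact_force: [-0.2, 0.2, 5.5]
grip_width: 0.0003
grasp_force: 2.6
```

A second, sharper drop (5.5 to 1.5 N) at 0.1225 m. I'll go on gently to the stop.

Call:
send_rows:
  claw: [0,0]
  delta_pos:
    - [0,0,-0.0003]
    - [0,0,-0.0005]
  angular:
    - [0,0,0]
    - [0,0,0]

```text
time: 33.72
ee_pos: [0.506, -0.1345, 0.1214]
orientation: [[0.984, 0.181, 0.001], [0.181, -0.984, -0.0], [0.001, 0.0, -1.0]]
contact_force: [0.0, 0.1, 5.8]
grip_width: 0.0005
grasp_force: 2.7
```

Call:
send_rows:
  claw: [0,0]
  delta_pos:
    - [0,0,-0.0003]
    - [0,0,-0.0005]
  angular:
    - [0,0,0]
    - [0,0,0]

```text
time: 33.98
ee_pos: [0.506, -0.1346, 0.1209]
orientation: [[0.984, 0.181, 0.001], [0.181, -0.984, -0.0], [0.001, 0.0, -1.0]]
contact_force: [0.6, 0.7, 5.6]
grip_width: 0.0004
grasp_force: 2.8
```

Call:
send_rows:
  claw: [0,0]
  delta_pos:
    - [0,0,-0.0003]
    - [0,0,-0.0005]
  angular:
    - [0,0,0]
    - [0,0,0]

```text
time: 34.22
ee_pos: [0.506, -0.1345, 0.1204]
orientation: [[0.984, 0.181, 0.001], [0.181, -0.984, -0.0], [0.001, 0.0, -1.0]]
contact_force: [0.1, 0.2, 5.7]
grip_width: 0.0003
grasp_force: 2.8
```

Call:
send_rows:
  claw: [0,0]
  delta_pos:
    - [0,0,-0.0002]
    - [0,0,-0.0004]
  angular:
    - [0,0,0]
    - [0,0,0]

```text
time: 34.48
ee_pos: [0.5061, -0.1346, 0.1202]
orientation: [[0.984, 0.181, 0.001], [0.181, -0.984, -0.0], [0.001, 0.0, -1.0]]
contact_force: [-0.4, 0.4, 5.6]
grip_width: 0.0004
grasp_force: 3.3
```

Call:
send_rows:
  claw: [0,0]
  delta_pos:
    - [0,0,-0.0002]
    - [0,0,-0.0003]
  angular:
    - [0,0,0]
    - [0,0,0]

```text
time: 34.72
ee_pos: [0.5062, -0.1348, 0.1201]
orientation: [[0.984, 0.181, 0.001], [0.181, -0.984, -0.0], [0.001, 0.001, -1.0]]
contact_force: [0.3, -0.2, 7.5]
grip_width: 0.0005
grasp_force: 3.5
```

Call:
send_rows:
  claw: [0,0,0,0,0]
  delta_pos:
    - [0,0,0.002]
    - [0,0,0.005]
    - [0,0,0.01]
    - [0,0,0.013]
    - [0,0,0.013]
  angular:
    - [0,0,0]
    - [0,0,0]
    - [0,0,0]
    - [0,0,0]
    - [0,0,0]

```text
time: 35.35
ee_pos: [0.5057, -0.1345, 0.1326]
orientation: [[0.984, 0.181, 0.0], [0.181, -0.984, -0.0], [0.0, 0.0, -1.0]]
contact_force: [-0.2, -1.2, 0.2]
grip_width: 0.0006
grasp_force: 0.0
```

At 0.1326 m there is no push at all (earlier 3.3 N here), so it's latched. Now to retreat clear and hand in.

Call:
send_rows:
  claw: [0,0,0,0,0,0,0]
  delta_pos:
    - [0,0,0]
    - [0,0,0.03]
    - [0,0,0.08]
    - [0,0.0,0.12]
    - [-0.03,0.04,0.12]
    - [-0.05,0.08,0.12]
    - [-0.05,0.08,0.12]
  angular:
    - [0,0,0]
    - [0,0,0]
    - [0,0,0]
    - [0,0,0]
    - [0,0,0]
    - [0,0,0]
    - [0,0,0]

```text
time: 36.22
ee_pos: [0.4544, -0.0528, 0.2523]
orientation: [[0.983, 0.184, -0.0], [0.184, -0.983, 0.0], [-0.0, -0.0, -1.0]]
contact_force: [0.3, -1.0, 0.6]
grip_width: 0.0005
grasp_force: 0.0
```

```bash
python3 -c "
from bench import bot
print(bot.sign_off())"
```

```text
the job is handed in; nothing more can be done
None
```

The lid is shut and the shackle is through both hasp eyes and latched in the lock: it held down with the fingers off it, after a first press that sprang back and a second of at most 9.4 N as read. The job was handed in at about 36 s.

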